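# Seat the LED module in the test fixture and start its test

## Robot

A 6-joint arm with a two-finger parallel gripper is mounted at the origin on the work surface. World frame = base frame: x ahead of the robot, y to its left, z up, the work surface at z = 0. Lengths are in m, angles in rad, forces in N, time in s.
With the tool pointing down it reaches from about 0.3 to 0.775 m from the base axis. Payload 14.6 kg.
Tool frame: the origin (TCP) lies at the very end of the fingers, on their centre line; the grasp point (between the pads) lies 19 mm behind it; z points along the fingers, y is the line along which they close (so a half turn about z gives the same grasp; the last joint's range is limited). The gripper opens to 94 mm and grips with 3 to 60 N. Pads are 16 mm wide; open, the fingers measure 119 mm over their backs; the gripper's body (75 mm by 177 mm) begins 78 mm behind the grasp point.
Start: joints at [-0.067, 0.3, 1.521, -0, 1.321, -0.067], TCP at [0.55, -0, 0.205] pointing down, gripper open.
Joint ranges: [-3.03, 3.03], [-0.79, 2.21], [0.23, 2.52], [-1.04, 4.18], [0, 3.07], [-2.55, 2.55]. Speed limits (rad/s): [2.22, 2.22, 2.57, 3.14, 3.14, 3.14].

## Interface

Orientations are given as [roll, pitch, yaw] about the fixed x, y, z axes, in that order (R = Rz(yaw) Ry(pitch) Rx(roll)).
In Python, from station import ctrl gives the robot as it stands.
- The arm moves only by the shell command python3 -m pendant 'ROWS' [OPENING] [FORCE]. ROWS is JSON, a list of rows, each a list of 2 entries, a list of its own where there are three numbers: the shift along the world's x, y, z in cm, then the turn about the world's z in rad. A call has 1 to 20 rows; each row shifts and turns the commanded pose from where the row before left it; what a row does not reach is not made up. A row lasts 1/12 s, in which the tool goes at most 41.7 mm and 7.16 degrees, less where a joint would pass 70% of its speed; a pose out of reach is approached as far as the arm can. A call is refused whole if a number of a shift passes 4.17 or a number of a turn 0.125, either way. A call with a gripper value outside its range is refused whole. OPENING is the opening, from 0 (shut) to 1 (fully open), set as the call begins (- or left out, the last holds). The fingers move at their own pace and stop on an object; FORCE is the grip in N (left out, the last holds). Time passes only in rows, so rows that do not move let the fingers close. It gives the time, the measured TCP pose, the force, the opening and the grip force at its end, in the units of the state.
- ctrl.get_obs(): the state, without advancing time (a new reading comes with each control period).
- ctrl.camera(name): name is "scene" or "side" or "wrist"; returns a dict with "color" (400x640x3 uint8, red, green, blue), "intrinsics" (3x3 intrinsics, pixels), "k1" (the pictures are not rectified: a ray, as slopes to the right and down, at radius r is drawn at 1 + k1 r^2 times it, then the intrinsics apply), "camera_from_world" (4x4, takes a point from world to camera coordinates). Camera axes: x right, y down, z forward; pixel columns grow to the right and rows downward; lengths in m; the calibration is good to about 2 mm. A picture is of the moment at which its call begins. There is no depth.
- ctrl.hand_in(): hands the job in; it is judged then, once.
The state is a dict: "time_s": time; "qpos": joint angles; "joint_vel": joint speeds; "tau": joint torques, N m; "ee_pos": TCP position; "eef_rot": TCP orientation; "force": force on the tool from outside, world axes, zero at the start; "moment": the same for the moment, N m; "grip_width": finger opening in m; "grip_force": force on a finger pad.
Only numpy, scipy, OpenCV 4.12 (cv2) and the standard library are available. Lean on these libraries where they do the work, as an engineer would, in place of code of your own. Each camera call takes 0.05 s, during which the arm holds its last target. There are 200 camera calls.

## Task

Gently push the round LED module across the top of the black test fixture with the fingertips until it drops into the round recess and lies flat on its floor; do not squeeze it between the fingers, lift it off the deck or push it over the fixture's edge. When it is seated, and not before, press the fixture's test button all the way down, then let go of it. Leave the solder spool, the black enclosure and the screwdriver beside the fixture where they are.

Things in the scene. Friction and masses are not known exactly. Their poses are not given: they have to be found in the camera images.
- led_disc: LED module: a loose, flat aluminium disc, 60 mm in diameter and 10 mm thick, 55 to 110 g, with a white face (its outer few mm bare) that carries a ring of eight small square yellow chips (under 1.5 mm high). Origin at the centre of its underside, z up out of the white face. It starts lying face up on the fixture's deck, beside the recess, 80 to 115 mm from it centre to centre.
- fixture: Test fixture: a black rectangular plate fixed to the bench, 240 mm (its x) by 190 mm (its y) by 24 mm high. Origin at the centre of its underside, on the bench (z = 0); its flat upper side, the deck, is 24 mm above that and has no raised border. The fixture's recess is centred at x = +35 mm, y = 0, the test button at x = +88 mm, y = +65 mm; the module starts on the -x part of the deck.
- recess (a point): Centre of the floor of the fixture's round recess, 18 mm above the bench. The recess is 63 mm in diameter and 6 mm deep below the deck, with a steep wall and a mid-grey floor; axes as the fixture's. The module fits with 1.5 mm to spare all round; seated, its underside is at this height and its top stands 4 mm above the deck. While it slides on the deck its underside is 6 mm above this point.
- test_button_top (a point): Centre of the upper face of the test button: a round steel cap 26 mm in diameter in a round grey housing 42 mm in diameter, in a corner of the deck. The cap's face is 22 mm above the deck (46 mm above the bench), and 10 mm above its housing, when not pressed; it moves straight down when pressed.
- test_button (a joint): Travel of the test button in m: 0 released, 0.006 fully down. Spring return; fully down takes about 4 N.
- spool: Solder spool, a bystander standing loose on the bench beside the fixture's +y side: 60 mm in diameter, 50 mm high. Origin at the centre of its underside.
- enclosure: Empty black plastic enclosure half, a bystander, loose on the bench beside the fixture's -y side: open-topped box 110 x 85 x 30 mm. Origin at the centre of its underside.
- screwdriver: Screwdriver with a red handle, a bystander, lying loose on the bench beyond the enclosure: 180 mm long along its x (handle to -x), handle 26 mm thick. Origin at the middle of its length, on the bench.
There are look-alikes about, which are no part of the job. Several things have the shape of the led_disc; the one meant has the colours described above.

How it is judged:
By the outcome, as a careful person would: the job done as asked, in the order asked, and still so for the second after the job is handed in, with the robot touching nothing.
It also fails if it takes over 48 s, if anything falls off the work surface, if the arm or the gripper's body presses on something with over 40 N, if the wrist force passes 120 N, or if a joint passes its speed limit or range.

## Working session

There is one attempt and no reset: what is moved stays moved. The work goes in short steps, Python scripts to look and compute and a shell command to move; the robot and the scene stay as the last step left them, time stands still between calls to the robot, and variables do not carry over. Pictures are saved under pics/ and viewed, at most 10 in all, crops included, and the job is handed in when it is done.

```bash
mkdir -p pics
cat > h.py <<'E'
import numpy as np, cv2
from station import ctrl
def cam(n):
    c=ctrl.camera(n); return c
def save(c,f,crop=None,s=1):
    im=c["color"][:,:,::-1]
    if crop: a,b,x,y=crop; im=im[b:y,a:x]
    cv2.imwrite("pics/"+f,cv2.resize(im,None,fx=s,fy=s,interpolation=cv2.INTER_CUBIC))
def proj(c,P):
    P=np.atleast_2d(P); T=np.array(c["camera_from_world"]); q=P@T[:3,:3].T+T[:3,3]
    s=q[:,:2]/q[:,2:]; s=s*(1+c["k1"]*(s**2).sum(1,keepdims=True)); K=np.array(c["intrinsics"])
    return s@K[:2,:2].T+K[:2,2]
def toz(c,uv,z):
    from scipy.optimize import least_squares
    return [least_squares(lambda p:proj(c,[p[0],p[1],z])[0]-p0,[0.5,0]).x.round(4) for p0 in np.atleast_2d(uv)]
E
python3 - <<'E'
from h import *
a=cam("scene");b=cam("side")
save(a,"scene.png",s=1.25);save(b,"side.png",s=1.25)
for c in(a,b):
    T=np.array(c["camera_from_world"]);print((-T[:3,:3].T@T[:3,3]).round(3))
E
```

```text
[0.959 0.207 0.834]
[0.367 0.676 0.513]
```

View pics/scene.png

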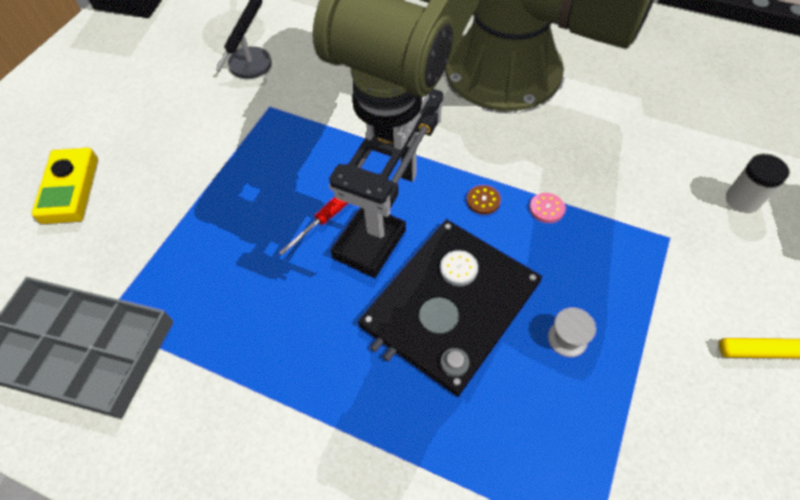

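View pics/side.png

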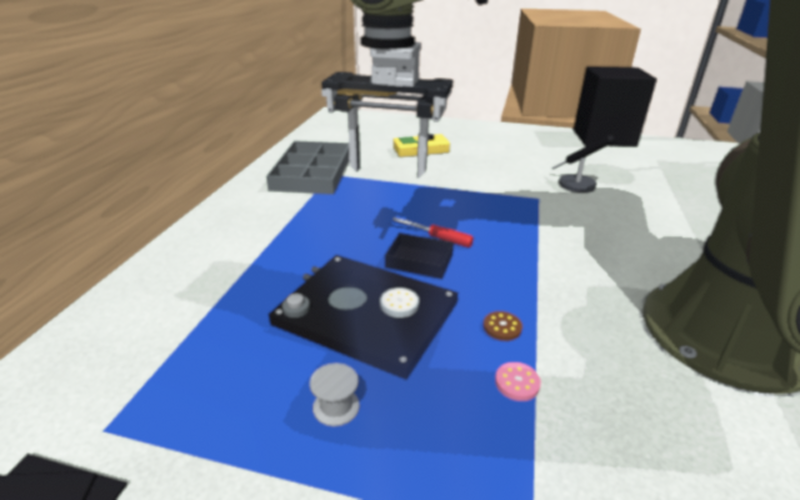

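White disc on the black plate: scene (459,267), side (399,302). The look-alikes are the brown ring at scene (484,198) and the pink ring at (548,207), both lying on the mat. The white one with yellow chips on the deck fits the description. I'll confirm it with a crop and fit the fixture pose.

```bash
cat > loc.py <<'E'
from h import *
from scipy.optimize import least_squares
def blob(c,mask,seed,win=30):
    m=np.zeros(mask.shape,np.uint8); u,v=map(int,seed); m[v-win:v+win,u-win:u+win]=mask[v-win:v+win,u-win:u+win]
    n,l,s,ce=cv2.connectedComponentsWithStats(m); k=1+np.argmax(s[1:,4]); return ce[k],s[k]
def circ(c,x,y,z,r):
    t=np.linspace(0,2*np.pi,60); return proj(c,np.c_[x+r*np.cos(t),y+r*np.sin(t),0*t+z])
E
python3 - <<'E'
from loc import *
a=cam("scene");b=cam("side")
S=1/1.25
corn={0:[(447,221),(541,277),(458,395),(359,322)],1:[(457,293),(407,377),(271,317),(337,256)]}
F=[(-.12,-.095),(-.12,.095),(.12,.095),(.12,-.095)]
rec={0:(438,315),1:(347,298)}; btn={0:(455,355),1:(295,300)}
def model(p,c):
    R=np.array([[np.cos(p[2]),-np.sin(p[2])],[np.sin(p[2]),np.cos(p[2])]])
    w=lambda q,z:np.r_[R@q+p[:2],z]
    return proj(c,[w(q,.024) for q in F]+[w((.035,0),.019),w((.088,.065),.046)])
def res(p): return np.concatenate([(model(p,c)-S*np.array(corn[i]+[rec[i],btn[i]])).ravel() for i,c in enumerate((a,b))])
for y0 in (0,1,2,-1):
    r=least_squares(res,[.55,.05,y0],loss="soft_l1");print(r.x.round(4),r.cost)
    if r.cost<60: best=r.x; print(res(best).reshape(2,6,2).round(1).tolist())
for i,(c,s) in enumerate(((a,(459,267)),(b,(399,302)))):
    im=c["color"].astype(int); ce,st=blob(c,((im.min(2)>120)).astype(np.uint8),np.array(s)*S,25)
    print(ce,st, toz(c,ce,.030 if i==1 else .031), toz(c,np.array(rec[i])*S,.018), toz(c,np.array(btn[i])*S,.046))
ca=a["color"][140:330,270:450];cb=b["color"][190:310,200:380]
ca=cv2.resize(ca,None,fx=3,fy=3);cb=cv2.resize(cb,None,fx=2.2,fy=2.2)
cv2.imwrite("pics/c1.png",ca[:,:,::-1]);cv2.imwrite("pics/c2.png",cv2.resize(b["color"][190:310,200:380],None,fx=4,fy=4)[:,:,::-1])
E
```

```text
[ 0.559   0.1026 -0.2344] 25.16832525769143
[[[0.2, -2.1], [2.3, -0.5], [1.3, -1.6], [-0.5, -1.3], [1.6, 0.3], [0.9, 3.0]], [[1.0, -1.4], [-0.6, -7.7], [-2.9, -3.6], [-1.0, -2.3], [0.2, -0.4], [-0.4, -2.5]]]
[ 0.559   0.1026 -0.2344] 25.168325257716766
[[[0.2, -2.1], [2.3, -0.5], [1.3, -1.6], [-0.5, -1.3], [1.6, 0.3], [0.9, 3.0]], [[1.0, -1.4], [-0.6, -7.7], [-2.9, -3.6], [-1.0, -2.3], [0.2, -0.4], [-0.4, -2.5]]]
[ 0.559   0.1026 -0.2344] 25.168325257691237
[[[0.2, -2.1], [2.3, -0.5], [1.3, -1.6], [-0.5, -1.3], [1.6, 0.3], [0.9, 3.0]], [[1.0, -1.4], [-0.6, -7.7], [-2.9, -3.6], [-1.0, -2.3], [0.2, -0.4], [-0.4, -2.5]]]
[ 0.559   0.1026 -0.2344] 25.168325257693148
[[[0.2, -2.1], [2.3, -0.5], [1.3, -1.6], [-0.5, -1.3], [1.6, 0.3], [0.9, 3.0]], [[1.0, -1.4], [-0.6, -7.7], [-2.9, -3.6], [-1.0, -2.3], [0.2, -0.4], [-0.4, -2.5]]]
[367.09647779 213.381317  ] [352 200  31  28 653] [array([0.506 , 0.0918])] [array([0.5932, 0.0913])] [array([0.6551, 0.1419])]
[319.03448276 241.23793103] [304 230  31  24 580] [array([0.5064, 0.0962])] [array([0.5935, 0.0945])] [array([0.6558, 0.1524])]
```

View pics/c1.png

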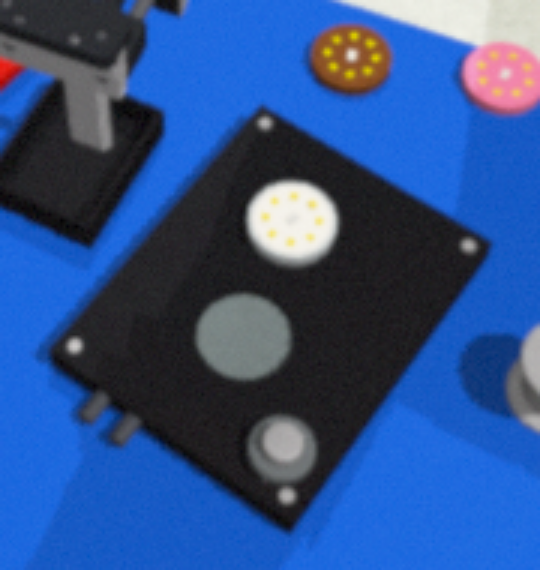

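View pics/c2.png

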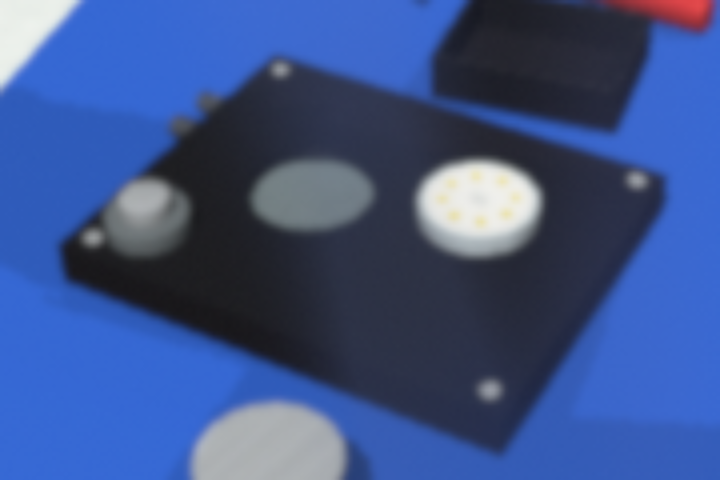

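The crops confirm it: the disc is white with eight yellow chips (scene crop (293,221), side crop (479,205)). The grey recess is at (243,337) and (312,195), and the steel cap at (284,443) and (145,198). Next I'll refine the fit.

Run:
```python
from loc import *
a=cam("scene");b=cam("side")
m=[np.array([(262,107),(492,243),(290,530),(50,355),(243,337),(284,443),(293,221)])/3+(270,140),
   np.array([(665,178),(503,454),(62,247),(278,57),(312,195),(145,198),(479,205)])/4+(200,190)]
F=[(-.12,-.095),(-.12,.095),(.12,.095),(.12,-.095)]
def mod(p,c):
    R=np.array([[np.cos(p[2]),-np.sin(p[2])],[np.sin(p[2]),np.cos(p[2])]]);w=lambda q,z:np.r_[R@q+p[:2],z]
    return proj(c,[w(q,.024) for q in F]+[w((.035,0),.021),w((.088,.065),.046),[p[3],p[4],.034]])
def res(p): return np.concatenate([(mod(p,c)-m[i]).ravel() for i,c in enumerate((a,b))])
r=least_squares(res,[.56,.1,-.2,.5,.09]);p=r.x;print(p.round(4),r.cost,res(p).reshape(2,7,2).round(1).tolist())
R=np.array([[np.cos(p[2]),-np.sin(p[2])],[np.sin(p[2]),np.cos(p[2])]])
rc=R@(.035,0)+p[:2];bt=R@(.088,.065)+p[:2];d=rc-p[3:]
print("rec",rc,"btn",bt,"disc",p[3:],"dist",np.linalg.norm(d),"ang",np.arctan2(d[1],d[0]))
for i,c in enumerate((a,b)): print(i,toz(c,m[i][4],.021),toz(c,m[i][5],.046),toz(c,m[i][6],.034))
print(ctrl.get_obs()["eef_rot"],ctrl.get_obs()["ee_pos"],ctrl.get_obs()["grip_width"])
```

```text
[ 0.5588  0.1049 -0.2382  0.5061  0.0955] 59.49881093355448 [[[1.8, -0.7], [2.3, 0.7], [2.0, -1.8], [1.1, -1.9], [2.1, -0.2], [1.2, -0.3], [1.2, -0.4]], [[0.4, -0.7], [-1.2, -8.5], [-2.0, -1.1], [-0.9, -1.3], [-0.5, -0.8], [-1.0, -1.4], [-0.4, -1.8]]]
rec [0.59280624 0.09664013] btn [0.65964504 0.14730151] disc [0.50605136 0.09549941] dist 0.0867623837145035 ang 0.013147978661715503
0 [array([0.5948, 0.0931])] [array([0.6611, 0.1455])] [array([0.5078, 0.0936])]
1 [array([0.591 , 0.0989])] [array([0.656 , 0.1509])] [array([0.5039, 0.1007])]
[-3.14121314e+00 -1.99542764e-05  1.57079880e+00] [5.49924625e-01 3.36210079e-06 2.05265535e-01] 0.09388579327777476
```

```bash
python3 -m pendant '[[[-0.7,0.7,-0.6],-0.121],[[-0.7,0.7,-0.6],-0.121],[[-0.7,0.7,-0.6],-0.121],[[-0.7,0.7,-0.6],-0.121],[[-0.7,0.7,-0.6],-0.121],[[-0.7,0.7,-0.6],-0.121],[[-0.7,0.7,-0.6],-0.121],[[-0.7,0.7,-0.6],-0.121],[[-0.7,0.7,-0.6],-0.121],[[-0.7,0.7,-0.6],-0.121],[[-0.7,0.7,-0.6],-0.121],[[-0.7,0.7,-0.6],-0.121],[[-0.9,1.1,-0.6],-0.119],[[0,0,0],0]]' 0.426
python3 - <<'E'
from h import *
c=cam("wrist");save(c,"w1.png")
print(proj(c,[[.506,.0965,.034],[.593,.0965,.021],[.655,.0965,.024]]).round(1))
E
```

```text
time_s: 1.47
ee_pos: [0.4555, 0.096, 0.1265]
eef_rot: [3.142, 0.002, -0.006]
force: [-0.0, -0.1, 0.8]
grip_width: 0.0398
grip_force: 0.0
[[316.2 143.9]
 [315.5  31.1]
 [315.  -58.8]]
```

View pics/w1.png

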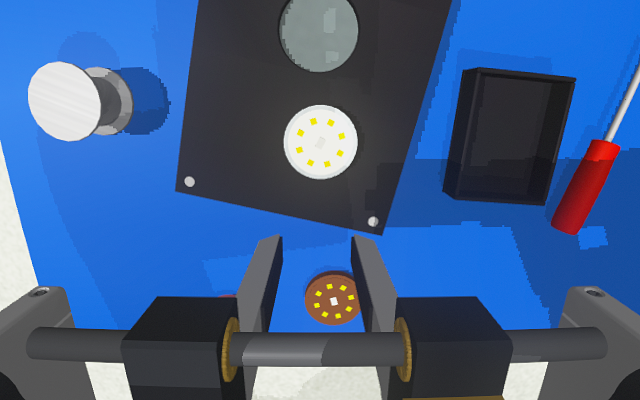

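The wrist view is sharp: disc at (320,142), recess at (319,30), fingertips either side of column 316. I'll refine positions from it.

Run:
```python
from loc import *
c=cam("wrist");im=c["color"].astype(int)
ce,s=blob(c,((im[:,:,0]>150)&(im[:,:,1]>140)).astype(np.uint8),(320,142),45);print("disc",ce,s,toz(c,ce,.034))
g=im.sum(2);m=((g>250)&(im[:,:,2]<im[:,:,0]+50)).astype(np.uint8)
ys,xs=np.nonzero(m[0:78,270:370]);xs+=270;k=ys
h=cv2.convexHull(np.c_[xs,ys].astype(np.int32))[:,0];h=h[h[:,1]>2]
print(len(xs),h[:,0].min(),h[:,0].max(),h[:,1].max())
# fit rim circle at deck (z=.024), lower/side edges
r=least_squares(lambda p:[min(np.hypot(*(circ(c,p[0],p[1],.0225,.0315)-q).T)) for q in h],[.593,.0965]);print(r.x,r.cost,len(h))
```

```text
disc [319.95830405 142.71515577] [ 284  106   73   74 4269] [array([0.508 , 0.0933])]
4792 281 358 73
[0.59346391 0.09395273] 47.379835218795655 32
```

```bash
python3 -m pendant '[[[0,-0.25,-1.6],0.006],[[0,0,-1.6],0],[[0,0,-1.6],0],[[0,0,-1.6],0],[[0,0,-1.6],0],[[0,0,-1.3],0],[[0,0,-0.5],0],[[0,0,0],0]]'
python3 -m pendant '[[[0.4,0,0],0],[[0.4,0,0],0],[[0.4,0,0],0],[[0.4,0,0],0],[[0.4,0,0],0],[[0.4,0,0],0],[[0.4,0,0],0],[[0.4,0,0],0],[[0.4,0,0],0],[[0.4,0,0],0],[[0.4,0,0],0],[[0.4,0,0],0]]'
python3 - <<'E'
from h import *
c=cam("wrist");save(c,"w2.png")
E
```

```text
time_s: 2.23
ee_pos: [0.457, 0.0921, 0.0289]
eef_rot: [3.141, 0.001, 0.008]
force: [0.2, -0.6, -0.8]
grip_width: 0.0403
grip_force: 0.0
time_s: 3.23
ee_pos: [0.5054, 0.0925, 0.0294]
eef_rot: [3.142, 0.0, 0.006]
force: [-0.8, 0.4, 2.0]
grip_width: 0.04
grip_force: 0.7
```

View pics/w2.png

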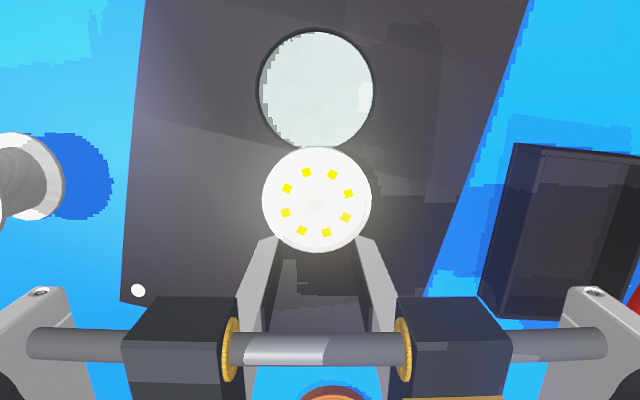

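The disc is cradled in the fingers at (317,200), with the recess rim centre at about (316,88), straight ahead. I'll measure the remaining distance.

Run:
```python
from loc import *
c=cam("wrist")
# floor patch extents (260..373, 31..149); rim outer incl. dark wall (256..375, 27..149)
print("rec",toz(c,[(315.5,88.5)],.024),"disc",toz(c,[(316.5,199.5)],.034))
for x,y in((.593,.094),(.5935,.0945),(.595,.093)):
    q=circ(c,x,y,.024,.0315);print(x,y,q.min(0).round(1),q.max(0).round(1))
q=circ(c,.536,.093,.034,.03);print(q.min(0).round(1),q.max(0).round(1)); print(ctrl.get_obs()["ee_pos"])
```

```text
rec [array([0.5965, 0.0941])] disc [array([0.5381, 0.0933])]
0.593 0.094 [256.7  31.6] [374.8 154.1]
0.5935 0.0945 [255.8  30.6] [373.9 153.2]
0.595 0.093 [258.5  27.5] [376.8 150.5]
[262.4 148.5] [371.5 252.9]
[0.50558593 0.09247647 0.02941523]
```

```bash
python3 -m pendant '[[[0.4,0.03,-0.05],0],[[0.4,0.02,0],0],[[0.4,0,0],0],[[0.4,0,0],0],[[0.4,0,0],0],[[0.4,0,0],0],[[0.4,0,0],0],[[0.4,0,0],0],[[0.4,0,0],0],[[0.4,0,0],0],[[0.4,0,0],0],[[0.3,0,0],0],[[0.3,0,0],0],[[0,0,0],0]]'
python3 -m pendant '[[[0.2,0,0],0],[[0.2,0,0],0],[[0.1,0,0],0],[[0.1,0,0],0],[[0.1,0,0],0],[[0,0,0],0]]'
python3 - <<'E'
from h import *
c=cam("wrist");save(c,"w3.png");b=cam("side");save(b,"s3.png",(200,190,380,310),4)
E
```

```text
time_s: 4.5
ee_pos: [0.5555, 0.093, 0.029]
eef_rot: [-3.142, -0.0, 0.006]
force: [0.0, -0.3, 0.2]
grip_width: 0.0402
grip_force: 0.0
time_s: 5.0
ee_pos: [0.5622, 0.093, 0.029]
eef_rot: [-3.142, -0.0, 0.006]
force: [-0.2, 0.6, 0.3]
grip_width: 0.04
grip_force: 0.0
```

View pics/w3.png

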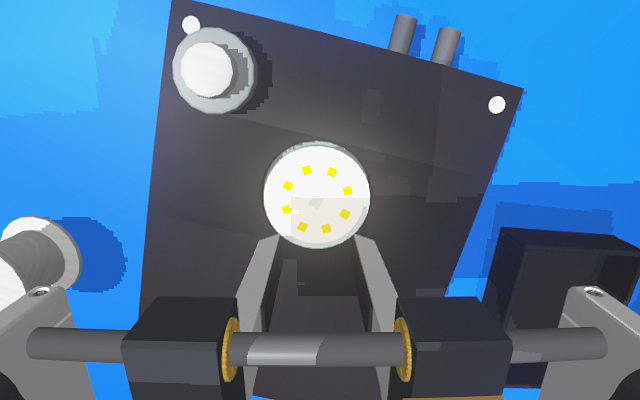

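The disc at (317,195) is almost in: a sliver of recess still shows ahead at row 145. I'll push on in fine steps.

```bash
for i in 1; do :; done; python3 -m pendant '[[[0.1,0,0],0],[[0.1,0,0],0],[[0.1,0,0],0],[[0,0,0],0],[[0,0,0],0]]'
python3 - <<'E'
from loc import *
c=cam("wrist");save(c,"w4.png");im=c["color"].astype(int)
print(toz(c,(206,69),.046))
E
```

```text
time_s: 5.52
ee_pos: [0.565, 0.093, 0.0289]
eef_rot: [-3.142, -0.0, 0.006]
force: [-1.2, 0.2, -0.4]
grip_width: 0.04
grip_force: 0.0
[array([0.6634, 0.1452])]
```

View pics/w4.png

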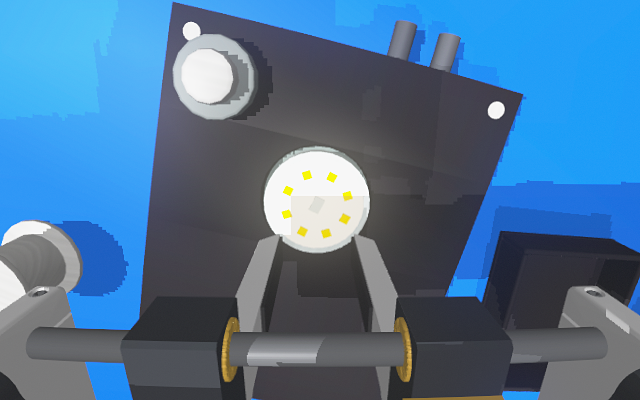

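The disc edge now runs below and behind the fingertips (row 252), which suggests it has dropped. I'll back off, rise, and check height with two cameras.

```bash
python3 -m pendant '[[[-0.3,0,0],0],[[-0.5,0,0.6],0],[[-0.5,0,1.2],0],[[-1,0,1.5],0],[[-1,0,1.7],0],[[-1,0,1],0],[[0,0,0],0],[[0,0,0],0]]'
python3 - <<'E'
from loc import *
for n,w in(("wrist",None),("side",None)):
    c=cam(n);im=c["color"].astype(int);uv=proj(c,[.595,.0935,.028])[0]
    m=((im[:,:,0]>(150 if n=="wrist" else 140))&(im[:,:,1]>140)).astype(np.uint8);W=40 if n=="wrist" else 18
    ce,s=blob(c,m,uv,W);print(n,uv.round(1),ce.round(1),s)
    for z in(.028,.034):
        p=toz(c,ce,z)[0];q=circ(c,*p,z,.03);print(z,p,q.min(0).round(1),(q.max(0)-q.min(0)).round(1))
    u,v=map(int,uv);cv2.imwrite(f"pics/z_{n}.png",cv2.resize(c["color"][max(0,v-60):v+60,u-60:u+60],(400,400),interpolation=cv2.INTER_CUBIC)[:,:,::-1])
a=cv2.imread("pics/z_wrist.png");b=cv2.imread("pics/z_side.png");cv2.imwrite("pics/z.png",np.hstack([a,b]))
E
```

```text
time_s: 6.23
ee_pos: [0.522, 0.0931, 0.0896]
eef_rot: [-3.141, -0.001, 0.006]
force: [-0.2, 1.3, 0.8]
grip_width: 0.0401
grip_force: 0.0
wrist [317.3 117.7] [316.7 117.9] [ 277   77   80   80 5559]
0.028 [0.5949 0.094 ] [274.2  73. ] [84.9 86.8]
0.034 [0.5951 0.094 ] [273.1  72. ] [87. 89.]
side [276.8 234.1] [277.7 236. ] [264 226  29  21 481]
0.028 [0.5913 0.099 ] [262.7 227. ] [30.  18.6]
0.034 [0.5885 0.1061] [262.5 226.9] [30.3 18.8]
```

View pics/z.png

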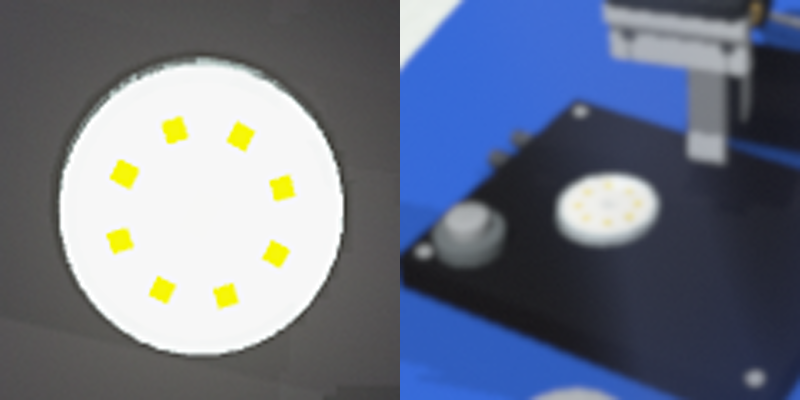

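Seated: both cameras agree with the top lying flat at z = 28 mm (wrist gives (0.595, 0.094)). The side camera's bias is the same as before. Next is the button at about (0.6625, 0.1447), with the fingers shut.

```bash
python3 -m pendant '[[[1.4,0.52,0],0],[[1.4,0.52,0],0],[[1.4,0.52,0],0],[[1.4,0.52,0],0],[[1.4,0.52,0],0],[[1.4,0.52,0],0],[[1.4,0.52,0],0],[[1.4,0.52,0],0],[[1.4,0.52,0],0],[[1.4,0.48,0],0],[[0,0,-1],0],[[0,0,-1],0],[[0,0,-0.5],0],[[0,0,0],0],[[0,0,0],0]]' 0
python3 -m pendant '[[[0,0,-0.5],0],[[0,0,-0.5],0],[[0,0,-0.3],0],[[0,0,-0.2],0],[[0,0,-0.2],0],[[0,0,0],0]]'
```

```text
time_s: 7.58
ee_pos: [0.6614, 0.1443, 0.0634]
eef_rot: [3.141, 0.001, 0.006]
force: [0.0, -0.2, -0.4]
grip_width: 0.0002
grip_force: 0.0
time_s: 8.08
ee_pos: [0.6619, 0.1446, 0.0466]
eef_rot: [3.142, 0.0, 0.006]
force: [-0.3, 1.0, -0.4]
grip_width: -0.0
grip_force: 0.0
```

```bash
python3 -m pendant '[[[0,0,-0.1],0],[[0,0,-0.1],0],[[0,0,-0.1],0],[[0,0,-0.1],0],[[0,0,-0.1],0],[[0,0,0],0]]'; python3 -m pendant '[[[0,0,-0.1],0],[[0,0,-0.05],0],[[0,0,0],0],[[0,0,0],0]]'
```

```text
time_s: 8.58
ee_pos: [0.6621, 0.1446, 0.042]
eef_rot: [-3.141, -0.0, 0.006]
force: [-0.3, 0.3, 3.8]
grip_width: 0.0002
grip_force: 1.5
time_s: 8.92
ee_pos: [0.6621, 0.1446, 0.0405]
eef_rot: [-3.142, -0.0, 0.006]
force: [-0.8, -0.2, 3.5]
grip_width: 0.0007
grip_force: 1.8
```

```bash
python3 -m pendant '[[[0,0,-0.05],0],[[0,0,-0.05],0],[[0,0,0],0]]'; python3 -m pendant '[[[0,0,-0.03],0],[[0,0,-0.02],0],[[0,0,0],0]]'
```

```text
time_s: 9.17
ee_pos: [0.6622, 0.1446, 0.0402]
eef_rot: [-3.142, -0.001, 0.006]
force: [-3.2, -1.4, 8.9]
grip_width: 0.0008
grip_force: 4.5
time_s: 9.42
ee_pos: [0.6622, 0.1446, 0.0401]
eef_rot: [-3.141, -0.001, 0.006]
force: [-5.1, -1.5, 12.2]
grip_width: 0.0007
grip_force: 6.2
```

The force climbed to 12 N with the tip stuck at 40.1 mm, so the button is on its stop. I'll release it and check the scene.

```bash
python3 -m pendant '[[[0,0,0.3],0],[[0,0,0.8],0],[[0,0,1.5],0],[[0,0,1.5],0],[[0,0,1.5],0],[[-1.5,-0.5,1.5],0],[[-2,-0.8,1],0],[[-2,-0.8,1],0],[[-2,-0.8,0],0],[[-2,-0.8,0],0],[[-2,-0.8,0],0],[[-2,0,0],0],[[0,0,0],0],[[0,0,0],0]]'
python3 - <<'E'
from loc import *
c=cam("wrist");save(c,"w5.png");im=c["color"].astype(int);uv=proj(c,[.595,.0935,.028])[0]
ce,s=blob(c,((im[:,:,0]>150)&(im[:,:,1]>140)).astype(np.uint8),uv,35);print(uv,ce,s,toz(c,ce,.028),ctrl.get_obs()["force"])
E
```

```text
time_s: 10.58
ee_pos: [0.5268, 0.0996, 0.1305]
eef_rot: [-3.142, -0.0, 0.006]
force: [0.7, -0.2, -0.2]
grip_width: 0.0007
grip_force: 0.0
[325.02512646 121.26234742] [324.61740841 122.01647406] [ 290   86   70   70 4067] [array([0.5944, 0.0938])] [-0.4890652   0.3366822   0.33076042]
```

View pics/w5.png

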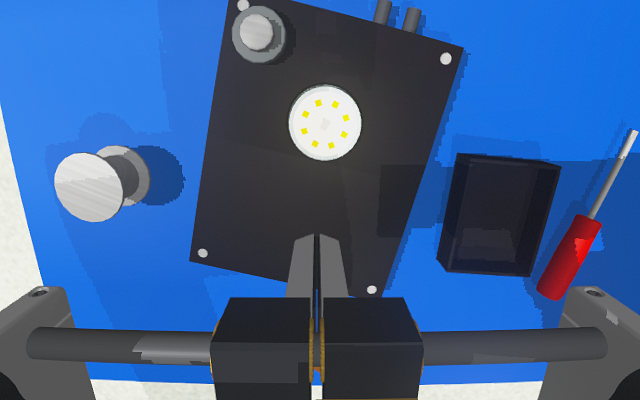

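The disc is seated at (325,122), the button at (258,30) has been released, and the spool, enclosure and screwdriver are undisturbed. The robot is clear of everything.

```bash
python3 -c "
from station import ctrl
print(ctrl.hand_in())"
```

```text
the job is handed in; nothing more can be done
None
```

I pushed the LED module into the recess, where it lies flat, then pressed the test button to its stop and released it; the spool, enclosure and screwdriver look undisturbed, and I handed the job in at about 10.6 s.

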